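Push a printing blank out over the end of a bevelling board and lock it with the cam

ROBOT

A 6-joint arm with a two-finger parallel gripper is mounted at the origin on the work surface; the furniture and walls round the work are solid. World frame = base frame: x ahead of the robot, y to its left, z up, the work surface at z = 0. Lengths are in mm, angles in rad, forces in N, time in s.
With the tool pointing down it reaches from about 350 to 925 mm from the base axis. Payload 6.4 kg.
Tool frame: the origin (TCP) lies at the very end of the fingers, on their centre line; the grasp point (between the pads) lies 19 mm behind it (ctrl.tcp_to_grasp is the distance from the TCP to the grasp point, in mm); z points along the fingers, y is the line along which they close (so a half turn about z gives the same grasp; the last joint's range is limited). The gripper opens to 85 mm and grips with 20 to 120 N. Pads are 22 mm wide; open, the fingers measure 114 mm over their backs; the gripper's body (76 mm by 85 mm) begins 54 mm behind the grasp point. The pads swing forward as they close: fully open they stand 13 mm farther back than shut.
Start: joints at [-1.476, 0.245, 1.558, -0, 1.339, -0.174], TCP at [172.628, -626.669, 231.29] pointing down, gripper open.
Joint ranges: [-3.13, 3.13], [-1.02, 2.26], [0.13, 2.54], [-0.95, 4.09], [0.21, 2.88], [-2.74, 2.74]. Speed limits (rad/s): [2.57, 2.57, 3.14, 3.14, 3.14, 3.14].

INTERFACE

Orientations are given as a 3x3 rotation matrix whose columns are the frame's x, y, z axes.
In Python, from station import ctrl gives the robot as it stands.
- The arm moves only by the tool carry_out, never from a script. Its argument "increments" is text: rows parted by semicolons, each of 7 numbers parted by spaces: the shift along the world's x, y, z in cm, then the turn, a rotation vector about the world's x, y, z in rad, then the opening, from -1 (shut) to 1 (fully open), so that 0 is half open. In form: tx ty tz ax ay az grip; .... A call has 1 to 12 rows; each row shifts and turns the commanded pose from where the row before left it; what a row does not reach is not made up. A row lasts 1/8 s, in which the tool goes at most 62.5 mm and 10.7 degrees, less where a joint would pass 70% of its speed; a pose out of reach is approached as far as the arm can. A call is refused whole if a number of a shift passes 6.25 or a number of a turn 0.188, either way. A call with a gripper value outside its range is refused whole. The fingers move at their own pace and stop on an object; "grip_force" is the grip in N (left out, the last holds). Time passes only in rows, so rows that do not move let the fingers close. It gives the time, the measured TCP pose, the force, the opening and the grip force at its end, in the units of the state.
- ctrl.get_obs(): the state, without advancing time (a new reading comes with each control period).
- ctrl.snapshot(name): name is "scene" or "top" or "wrist"; returns a dict with "pixels" (420x560x3 uint8, blue, green, red), "camera_matrix" (3x3 intrinsics, pixels), "world_from_camera" (4x4, takes a point from camera to world coordinates); the wrist camera has in their place "hand_eye" (4x4, takes a point from camera to tool coordinates, whose origin is the TCP and whose axes are the flange's). Camera axes: x right, y down, z forward; pixel columns grow to the right and rows downward; lengths in mm; the calibration is good to about 2 mm. A picture is of the moment at which its call begins: read the wrist's pose just before it. There is no depth.
- ctrl.finish_job(): hands the job in; it is judged then, once.
Trained networks look in the newest picture that a camera, given by its name, has taken for a name from the list of things; names that differ only in an ending like _2 or _b are one class to them, and where a whole thing is asked for, a point or a joint stands for the part that bears it (a point fixed in the world has none). Each returns a list of dicts, best first, with "confidence" (0 to 1); they miss things now and then, are a little off and sometimes report something else, mostly with a low value. They report only what shows in the picture. A call takes as long as a camera call.
- ctrl.look_for(thing, camera): "box" ([left, top, width, height] in pixels, round what is visible of it).
- ctrl.landmark_of(thing, camera): "uv" ([column, row] in pixels: a listed point, or the origin of a listed thing).
The state is a dict: "clock": time; "joint_pos": joint angles; "qd": joint speeds; "joint_efforts": joint torques, N m; "eef_pos": TCP position; "eef_rot": TCP orientation; "contact_force": force on the tool from outside, world axes, zero at the start; "moment": the same for the moment, N m; "gripper_width": finger opening in mm; "finger_force": force on a finger pad.
Only numpy, scipy, OpenCV 4.12 (cv2) and the standard library are available. Lean on these libraries where they do the work, as an engineer would, in place of code of your own. Each camera call takes 0.05 s, during which the arm holds its last target. There are 200 camera calls.

TASK

Set up the thin wooden blank for bevelling its end: using the fingers only to push, slide it against the fence of the dark board and along the fence until its end overhangs the open end of the board by about 20 mm, then push the cam lever round by its peg until the cam wedges the blank tight against the fence. The blank must never be lifted off the board, and the other things round the board stay where they lie.

Things in the scene. Friction and masses are not known exactly. Their poses are not given: they have to be found in the camera images.
- board: Dark wooden board on battens, screwed to the table, its top at 34 mm. Origin on the table; in its own frame it spans x -70..75, y -120..120 mm; its y points roughly to the robot's left. On its near side a fence strip, 12 mm high: the blank goes against its face, the plane x = -52 mm looking to +x. The end y = +120 is the open end: no wall, the table 34 mm lower. Fixed.
- blank: Thin pale wooden plate, 80x120x6 mm (x, y, z), about 60 g, loose on the board, its long side roughly along the board, 12 to 30 mm off the fence and up to 0.2 rad askew. Origin: centre of its underside; axes nearly the board's. Sanded and waxed: friction about 0.35 against everything.
- blank_lead (a point): Middle of the blank's leading end face (toward the board's open end), half way up its 6 mm.
- blank_tail (a point): Middle of the blank's trailing end face (away from the open end), half way up; pushed here it moves along the fence.
- blank_fence_side (a point): Middle of the blank's long side that goes against the fence, half way up; the opposite long side is 80 mm away in the blank's +x.
- open_end (a point): On the upper edge of the board's open end, in line with the middle of a blank that lies against the fence (board frame x -12, y 120, z 34 mm). Its axes are the board's.
- cam_pivot (a point): On the cam's vertical pivot at the board's top (board frame x 53, y 80, z 34 mm). Fixed. Released, the cam stands at least 11 mm clear of a blank that lies against the fence.
- cam_lever: Eccentric cam (pale wooden disc, 40 mm across, 14 mm high, centre 10 mm off the pivot) with a 16 mm wide lever on it, 14 to 21 mm above the board. Origin on the pivot at the board's top, x along the lever. Released it points 49 to 75 deg counter-clockwise of the board's x. Pushed clockwise (from above) the cam meets the blank when it points about 25 deg clockwise of the board's x.
- lever_peg (a point): Dark steel peg, upright at the lever's end, 58 mm from the pivot: 13 mm thick, 21 to 42 mm above the board's top; this point is at 32 mm. The lever is stiff and stays where left: about 3 N sideways at the peg moves it, then 6 to 14 N wedges the blank. With no blank the lever goes on to 68 deg clockwise of the board's x.
- sanding_block: Bystander, loose, to be left alone: dark sanding block, 52x105x29 mm, on the table to the left of the board. Origin: centre of its underside.
- small_offcut: Bystander, loose, to be left alone: small light wood offcut, 45x50x22 mm, on the table to the left of the board. Origin: centre of its underside.
- masking_tape: Bystander, loose, to be left alone: roll of masking tape, 96 mm across, 25 mm high, on the table near the board's near side. Origin: centre of its underside.
- pencil: Bystander, loose, to be left alone: yellow pencil, 8x120x8 mm, on the table along the board's near side. Origin: centre of its underside.
- offcut: Bystander, loose, to be left alone: light wood offcut, 32x75x18 mm, on the table behind the board. Origin: centre of its underside.

How it is judged (in metres and radians):
On the way, in this order (a step that is already met when the one before it is completed fails the run):
1. the blank lies along the fence with its end out over the open end, the cam not yet on it (y of blank_lead in the frame of open_end between 0.01 and 0.03 m and x of blank_fence_side in the frame of board below -0.045 m and angle between the y axis of blank and the y axis of board, either way round below 0.08 rad and contact force between cam_lever and blank below 0.3 N), for 0.2 s.
2. the cam wedges the blank against the fence (contact force between cam_lever and blank above 3 N and x of blank_fence_side in the frame of board below -0.0495 m), for 0.2 s.
At the end, for the whole second after the job is handed in: The blank lies flat on the board with its long side against the fence (within 2.5 mm, square within 0.04 rad), its end stands 12 to 28 mm out past the board's open end, and the cam presses on it with more than 3 N, at rest (all of step 2 and y of blank_lead in the frame of open_end between 0.012 and 0.028 m and angle between the y axis of blank and the y axis of board, either way round below 0.04 rad and height (world z) of blank between 0.031 and 0.037 m and angle between blank's own z axis and vertical below 0.05 rad and linear speed of blank below 0.01 m/s); the robot touches nothing.
It fails at once if the blank is lifted off the board (height (world z) of blank above 0.044 m).
It fails at once if the blank is tipped up or falls off the board (angle between blank's own z axis and vertical above 0.2 rad or height (world z) of blank below 0.024 m).
It fails at once if a bystander is disturbed (moved more than 15 mm) (distance of any of sanding_block, small_offcut, masking_tape, pencil, offcut from where it was at the start of the episode above 0.015 m).
It also fails if it takes over 67 s, if anything falls off the work surface, if the arm or the gripper's body presses on something with over 40 N, if the wrist force passes 120 N, or if a joint passes its speed limit or range.

## Working session

There is one attempt and no reset: what is moved stays moved. The work goes in short steps, Python scripts to look and compute and a tool call to move; the robot and the scene stay as the last step left them, time stands still between calls to the robot, and variables do not carry over. Pictures are saved under pics/ and viewed, at most 13 in all, crops included, and the job is handed in when it is done.

Besides the shell and the picture viewer there is one more tool, called after ">>>" as a command line: name --argument value ..., lists and objects as JSON in quotes. carry_out: Moves the arm, as the interface text tells. Its arguments: {"type":"object","properties":{"increments":{"type":"string"},"grip_force":{"type":"number"}},"required":["increments"]}

```bash
mkdir -p pics; cat > h.py <<'E'
import numpy as np, cv2
from station import ctrl
def snap(n,save=None):
    o=ctrl.get_obs(); s=ctrl.snapshot(n)
    if save: cv2.imwrite('pics/'+save,s['pixels'])
    K=np.array(s['camera_matrix'])
    if 'hand_eye' in s:
        T=np.eye(4);T[:3,:3]=o['eef_rot'];T[:3,3]=o['eef_pos'];T=T@np.array(s['hand_eye'])
    else: T=np.array(s['world_from_camera'])
    return s['pixels'],K,T
def ray(uv,K,T,z):
    d=T[:3,:3]@np.linalg.inv(K)@np.array([uv[0],uv[1],1.]); c=T[:3,3]
    return c+d*(z-c[2])/d[2]
def proj(p,K,T):
    q=np.linalg.inv(T)@np.append(p,1); q=K@q[:3]; return q[:2]/q[2]
E
python3 - <<'E'
from h import *
np.set_printoptions(precision=1,suppress=True)
Z=dict(board=0,blank=34,blank_lead=37,blank_tail=37,blank_fence_side=37,open_end=34,cam_pivot=34,cam_lever=34,lever_peg=66,sanding_block=0,small_offcut=0,masking_tape=0,pencil=0,offcut=0)
for c in ['top','scene']:
    im,K,T=snap(c,c+'.png'); print(c,T[:3,3])
    for n,z in Z.items():
        for r in ctrl.landmark_of(n,c)[:2]: print(n,np.array(r['uv']),round(r['confidence'],2),ray(r['uv'],K,T,z))
print(ctrl.get_obs()['eef_rot'],ctrl.get_obs()['clock'])
E
```

```text
top [ 420.7 -176.9 1259. ]
board [329.5 227.5] 0.87 [ 501.8 -265.6    0. ]
board [335.4 168.2] 0.44 [ 640.  -284.9    0. ]
blank [337.  216.4] 0.77 [ 524.1 -281.1   34. ]
blank_lead [311.5 218.1] 0.63 [ 521.8 -223.5   37. ]
blank_tail [364.  210.3] 0.85 [ 535.6 -341.8   37. ]
blank_fence_side [340.5 229.6] 0.76 [ 493.9 -287.4   37. ]
open_end [275.1 235.5] 0.87 [ 485.4 -140.4   34. ]
open_end [291.5 198.8] 0.2 [ 567.4 -180.    34. ]
cam_pivot [292.5 201.4] 0.7 [ 561.4 -182.    34. ]
cam_pivot [371.5 272.8] 0.41 [ 395.7 -352.4   34. ]
cam_lever [289.4 203.9] 0.78 [ 555.9 -174.8   34. ]
cam_lever [311.4 220. ] 0.47 [ 517.8 -223.2   34. ]
lever_peg [264.5 194.6] 0.87 [ 574.8 -120.6   66. ]
sanding_block [184.3 249.8] 0.98 [460.7  72.1   0. ]
sanding_block [364.2 209.1] 0.19 [ 541.8 -347.4    0. ]
small_offcut [217.  202.7] 0.87 [568.  -6.   0.]
masking_tape [369.6 271.7] 0.66 [ 397.7 -353.1    0. ]
masking_tape [265.1 193.7] 0.47 [ 585.4 -118.9    0. ]
pencil [287.8 202.4] 0.16 [ 563.3 -171.2    0. ]
offcut [333.6 165.8] 0.81 [ 645.8 -280.9    0. ]
scene [ 230.3 -632.4  695. ]
board [29
[... 274 characters left out ...]
93 [ 483.8 -146.2   34. ]
cam_pivot [288.1 239.3] 0.58 [ 547.9 -184.    34. ]
cam_pivot [266.3 354. ] 0.31 [ 380.1 -371.6   34. ]
cam_lever [290.4 238.7] 0.69 [ 552.9 -185.2   34. ]
lever_peg [283. 209.] 0.9 [ 569.2 -130.8   66. ]
sanding_block [201.1 195.6] 0.84 [462.7  63.5   0. ]
sanding_block [282.2 205. ] 0.33 [610.3 -66.2   0. ]
small_offcut [255.3 198.4] 0.98 [567.9 -13.6   0. ]
small_offcut [287.5 233.9] 0.32 [ 571.7 -147.3    0. ]
masking_tape [267.5 350.8] 0.83 [ 392.7 -354.3    0. ]
pencil [246.8 298.2] 0.7 [ 414.8 -241.8    0. ]
offcut [352.1 266.6] 0.94 [ 635.8 -292.4    0. ]
offcut [254.5 199.5] 0.33 [564.4 -15.8   0. ]
[[ 1.   0.3 -0. ]
 [ 0.3 -1.   0. ]
 [-0.  -0.  -1. ]] 1.5
```

```bash
python3 - <<'E'
import cv2
a=cv2.imread('pics/top.png')[140:300,160:400]; cv2.imwrite('pics/topc.png',cv2.resize(a,None,fx=3.3,fy=3.3,interpolation=cv2.INTER_CUBIC))
a=cv2.imread('pics/scene.png')[160:400,170:410]; cv2.imwrite('pics/scenec.png',cv2.resize(a,None,fx=2.5,fy=2.5,interpolation=cv2.INTER_CUBIC))
E
```

```text
(no output)
```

View pics/topc.png

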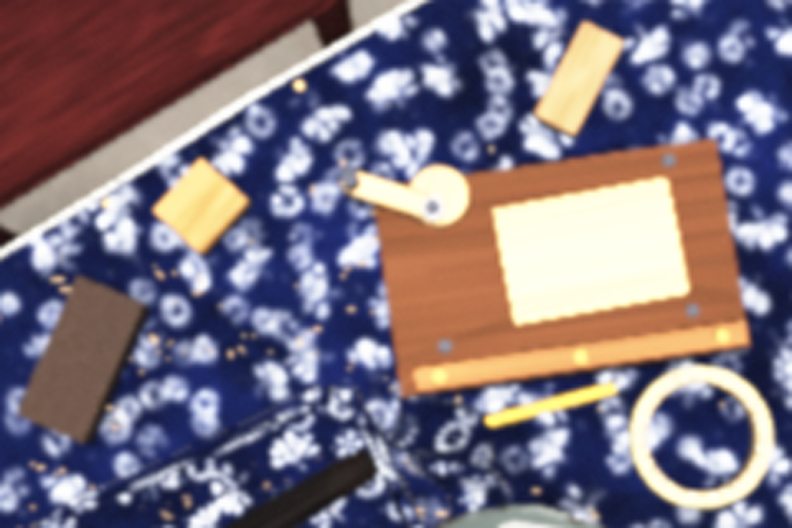

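View pics/scenec.png

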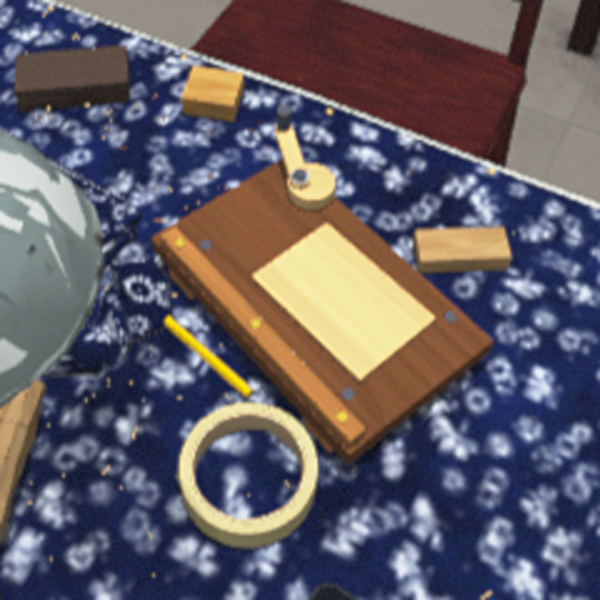

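The top view shows the board yawed by about +0.14 rad, with the blank (crop 493..690, 180..325) nearly parallel to the fence. The lever points toward the robot's left (peg at crop 348,178). Next I'll move over the board with the fingers shut for a closer wrist view.

>>> carry_out --increments "0 0 4 0 0 0 -1; 3.5 3.5 3 0 0 0 -1; 4 4 2 0 0 0 -1; 4 4 0 0 0 0 -1; 4 4 0 0 0 0 -1; 4 4 0 0 0 0 -1; 4 4 0 0 0 0 -1; 4 4 0 0 0 0 -1; 3 4 0 0 0 -0.07 -1; 1 4 0 0 0 -0.07 -1;0 0 0 0 0 0 -1;0 0 0 0 0 0 -1"

```text
clock: 3.0
eef_pos: [487.5, -272.1, 321.4]
eef_rot: [[0.992, 0.129, 0.0], [0.129, -0.992, -0.001], [-0.0, 0.001, -1.0]]
contact_force: [-1.2, -0.2, 0.8]
gripper_width: -0.3
finger_force: 0.0
```

```bash
python3 - <<'E'
from h import *
np.set_printoptions(precision=1,suppress=True)
Z=dict(blank=34,blank_lead=37,blank_tail=37,blank_fence_side=37,open_end=34,cam_pivot=34,cam_lever=34,lever_peg=66)
im,K,T=snap('wrist','w1.png'); print(T[:3,3])
for n,z in Z.items():
    for r in ctrl.landmark_of(n,'wrist')[:2]: print(n,np.array(r['uv']),round(r['confidence'],2),ray(r['uv'],K,T,z))
o=ctrl.get_obs();print(o['eef_rot'],o['eef_pos'],o['clock'],o['contact_force'],o['gripper_width'])
E
```

```text
[ 554.6 -263.1  464.7]
blank [296.1 152.3] 0.89 [ 522.5 -283.2   34. ]
blank_lead [251.1 150.2] 0.96 [ 517.6 -222.    37. ]
blank_tail [341.8 150.9] 0.56 [ 532.6 -344.5   37. ]
blank_fence_side [294.5 178.2] 0.6 [ 487.2 -285.8   37. ]
open_end [195.3 164.3] 0.76 [ 488.2 -147.    34. ]
open_end [298.4 150.6] 0.17 [ 525.2 -286.    34. ]
cam_pivot [222.9 121.2] 0.57 [ 550.5 -180.5   34. ]
cam_lever [220.8 118.4] 0.62 [ 553.7 -177.4   34. ]
lever_peg [175.1  93.5] 0.56 [ 575.5 -126.8   66. ]
[[ 1.   0.1 -0. ]
 [ 0.1 -1.   0. ]
 [-0.  -0.  -1. ]] [ 487.5 -272.   321.2] 3.45 [-0.5  0.  -0.5] 0.0435098319182321
```

View pics/w1.png

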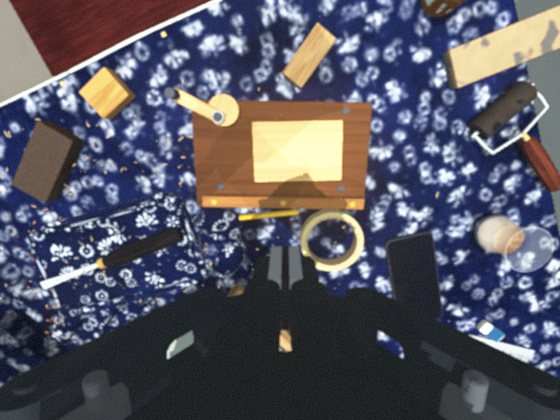

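```bash
cat >> h.py <<'E'
def blank_corners(im,K,T,guess,z=40):
    hsv=cv2.cvtColor(im,cv2.COLOR_BGR2HSV)
    m=((hsv[...,0]>15)&(hsv[...,0]<35)&(hsv[...,2]>200)&(hsv[...,1]>40)&(hsv[...,1]<150)).astype(np.uint8)
    m=cv2.morphologyEx(m,cv2.MORPH_OPEN,np.ones((3,3)))
    n,l=cv2.connectedComponents(m); u,v=proj(np.array(guess),K,T).astype(int)
    c=np.argwhere(l==l[v,u])[:,::-1]
    # world-plane outline
    h=cv2.convexHull(c.astype(np.float32).reshape(-1,1,2))[:,0]
    w=np.array([ray(p,K,T,z)[:2] for p in h],np.float32)
    return cv2.minAreaRect(w), len(c)
E
python3 - <<'E'
from h import *
from scipy.optimize import least_squares
np.set_printoptions(precision=1,suppress=True)
for c in ['wrist','top','scene']:
    im,K,T=snap(c); print(c,blank_corners(im,K,T,[525,-284,40]))
    if c=='wrist': W=(K,T)
    if c=='top': P=(K,T)
    if c=='scene': S=(K,T)
loc=dict(zip('ABCD',[(75,120,34),(75,-120,34),(-70,-120,34),(-70,120,34)]))
obs=[(W,(195,102),'A'),(W,(371,103),'B'),(P,(272.7,195),'A'),(P,(377.3,182.4),'B'),(P,(387.3,244.5),'C'),(P,(281.8,259.7),'D'),
 (S,(170+490/2.5,160+340/2.5),'B'),(W,(195.3,164.3),(-12,120,34)),(P,(275.1,235.5),(-12,120,34)),(S,(252.2,240.1),(-12,120,34)),
 (W,(222.9-3,117.),(53,80,41)),(W,(217,117),(53,80,55)),(P,(160+432/3.3,140+207/3.3),(53,80,55)),(S,(170+299/2.5,160+176/2.5),(53,80,55))]
def R(x,l):
    l=loc[l] if isinstance(l,str) else l
    c,s=np.cos(x[2]),np.sin(x[2]); return np.array([x[0]+c*l[0]-s*l[1],x[1]+s*l[0]+c*l[1],l[2]])
def f(x):
    return np.concatenate([(ray(uv,*C,R(x,l)[2])-R(x,l))[:2] for C,uv,l in obs])
r=least_squares(f,[500,-265,.14],loss='soft_l1',f_scale=4)
print(np.round(r.x,3)); print(f(r.x).reshape(-1,2))
for n,l in dict(pivot=(53,80,34),open=(-12,120,34)).items(): print(n,R(r.x,l))
E
```

```text
wrist (((524.1431274414062, -284.219970703125), (81.59127807617188, 121.92068481445312), 8.519737243652344), 5406)
top (((555.818603515625, -136.18939208984375), (1309.92724609375, 962.4575805664062), 87.481201171875), 230113)
scene (((522.3156127929688, -286.48040771484375), (80.47578430175781, 119.8397216796875), 8.345075607299805), 2162)
[ 511.1 -263.8    0.1]
[[-2.7 -5.6]
 [-0.   3. ]
 [ 4.7 -1.2]
 [-0.3 -0. ]
 [ 3.1  0.1]
 [ 2.1 -1.8]
 [-3.6  0.1]
 [ 2.  -1. ]
 [-0.9  5.4]
 [-2.5 -0.5]
 [ 0.1  1.2]
 [-0.4  2. ]
 [ 0.9  0.2]
 [-1.7 -1.6]]
pivot [ 555.2 -178.6   34. ]
open [ 486.3 -145.8   34. ]
```

>>> carry_out --increments "5 -0.4 -3 0 0 -0.02 -1; 4.6 -0.3 -4 0 0 0 -1; 0 0 -6 0 0 0 -1; 0 0 -6 0 0 0 -1; 0 0 -5 0 0 0 -1; 0 0 -2 0 0 0 -1; 0 0 0 0 0 0 -1;0 0 0 0 0 0 -1"

```text
clock: 4.6
eef_pos: [585.3, -279.9, 64.2]
eef_rot: [[0.994, 0.109, 0.004], [0.109, -0.994, -0.003], [0.004, 0.003, -1.0]]
contact_force: [0.4, -0.7, 0.2]
gripper_width: -0.3
finger_force: 0.0
```

```bash
python3 - <<'E'
from h import *
o=ctrl.get_obs();print(o['eef_rot'],o['eef_pos'],o['clock'],o['contact_force'],o['joint_pos'])
im,K,T=snap('wrist','w2.png'); im,K,T=snap('scene','s2.png')
cv2.imwrite('pics/m2.png',np.vstack([cv2.resize(cv2.imread('pics/w2.png')[:220,100:500],(600,330)),cv2.resize(im[190:350,190:390],(600,260))]))
E
```

```text
[[ 0.99407763  0.10860263  0.00389095]
 [ 0.10861373 -0.99408018 -0.00276521]
 [ 0.00356761  0.00317144 -0.99998861]] [ 585.34160601 -279.87064092   64.19865283] 4.6 [ 0.44218892 -0.66380453  0.23377639] [-6.20437826e-01  4.29102937e-01  1.65470032e+00  1.41873186e-05
  1.05301594e+00  8.41528043e-01]
```

View pics/m2.png

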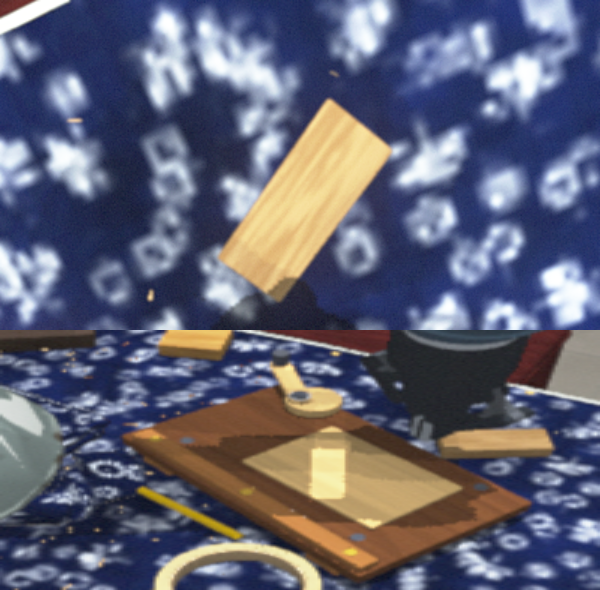

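>>> carry_out --increments "0 0 -2 0 0 0 -1; 0 0 -0.7 0 0 0 -1; 0 0 0 0 0 0 -1; -0.5 -0.05 0 0 0 0 -1; -0.5 -0.05 0 0 0 0 -1; -0.4 -0.05 0 0 0 0 -1; -0.4 -0.05 0 0 0 0 -1; -0.4 -0.05 0 0 0 0 -1; -0.3 -0.03 0 0 0 0 -1;-0.3 -0.03 0 0 0 0 -1; 0 0 0 0 0 0 -1"

```text
clock: 6.08
eef_pos: [555.2, -281.7, 34.1]
eef_rot: [[0.994, 0.108, -0.001], [0.108, -0.994, 0.0], [-0.001, -0.0, -1.0]]
contact_force: [0.0, -1.6, 0.1]
gripper_width: -0.3
finger_force: 0.0
```

```bash
python3 - <<'E'
from h import *
im,K,T=snap('scene')
print(blank_corners(im,K,T,[500,-288,40]))
E
```

```text
(((825.5660400390625, 192.189453125), (1656.4156494140625, 2339.55810546875), 59.08021926879883), 229708)
```

>>> carry_out --increments "-0.1 -0.01 0.2 0 0 0 -1; -0.2 -0.02 0 0 0 0 -1; -0.2 -0.02 0 0 0 0 -1; 0 0 0 0 0 0 -1"

```text
clock: 6.62
eef_pos: [551.6, -282.3, 36.8]
eef_rot: [[0.994, 0.108, 0.003], [0.108, -0.994, -0.0], [0.003, 0.001, -1.0]]
contact_force: [4.6, 2.0, -0.4]
gripper_width: -0.2
finger_force: 2.5
```

```bash
python3 - <<'E'
from h import *
im,K,T=snap('scene','s3.png')
cv2.imwrite('pics/m3.png',cv2.resize(im[210:350,190:390],(800,560),interpolation=cv2.INTER_CUBIC))
for n in ['blank_lead','blank_tail','blank_fence_side']:
    for r in ctrl.landmark_of(n,'scene')[:1]: print(n,r,ray(r['uv'],K,T,37))
E
```

```text
blank_lead {'uv': [276.3, 265.0], 'confidence': 0.71} [ 490.8638302  -228.17785796   37.        ]
blank_tail {'uv': [318.8, 307.3], 'confidence': 0.8} [ 505.42979804 -348.50228056   37.        ]
blank_fence_side {'uv': [281.4, 294.3], 'confidence': 0.65} [ 463.12984578 -289.49694974   37.        ]
```

View pics/m3.png

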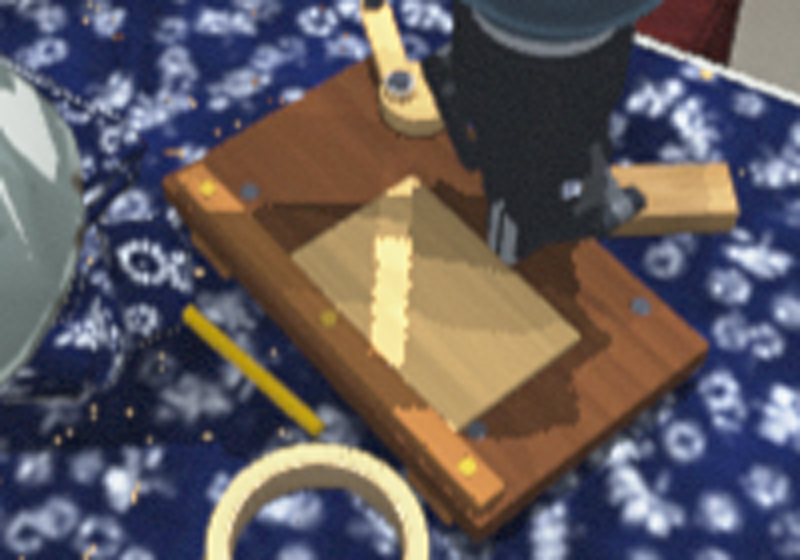

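>>> carry_out --increments "1 0.1 0 0 0 0 -1; 0 0 4 0 0 0 -1; -1 -4.3 0 0 0 0 -1; -1.4 -4.8 0 0 0 0 -1; -2.5 0 0 0 0 0 -1; 0 0 -2 0 0 0 -1; 0 0 0 0 0 0 -1; 0 0 0 0 0 0 -1"

```text
clock: 7.82
eef_pos: [512.2, -371.6, 55.8]
eef_rot: [[0.994, 0.11, -0.001], [0.11, -0.994, 0.001], [-0.001, -0.001, -1.0]]
contact_force: [-0.0, -0.3, -0.4]
gripper_width: -0.1
finger_force: 0.0
```

```bash
python3 - <<'E'
from h import *
o=ctrl.get_obs();print(o['eef_pos'],o['contact_force'])
im,K,T=snap('scene')
print(blank_corners(im,K,T,[500,-285,40]))
for n in ['blank_lead','blank_tail','blank_fence_side']:
    for r in ctrl.landmark_of(n,'scene')[:1]: print(n,r,ray(r['uv'],K,T,37))
E
```

```text
[ 512.17757822 -371.61282162   55.80642222] [-0.00168914 -0.27813376 -0.41121554]
(((499.9320068359375, -283.1787109375), (78.63269805908203, 112.00093841552734), 5.851434707641602), 1553)
blank_lead {'uv': [277.7, 264.2], 'confidence': 0.91} [ 494.22003339 -228.01143079   37.        ]
blank_tail {'uv': [320.7, 307.0], 'confidence': 0.92} [ 508.70078251 -349.84377434   37.        ]
blank_fence_side {'uv': [279.8, 294.2], 'confidence': 0.8} [ 460.74534186 -287.73601661   37.        ]
```

>>> carry_out --increments "0 0 -1.9 0 0 0 -1; 0 0 0 0 0 0 -1; -0.07 0.6 0 0 0 0 -1; -0.07 0.6 0 0 0 0 -1; -0.09 0.8 0 0 0 0 -1; -0.11 1 0 0 0 0 -1; -0.12 1 0 0 0 0 -1; -0.12 1 0 0 0 0 -1; -0.12 1 0 0 0 0 -1;-0.12 1 0 0 0 0 -1;-0.06 0.5 0 0 0 0 -1;0 0 0 0 0 0 -1"

```text
clock: 9.52
eef_pos: [502.7, -296.8, 37.2]
eef_rot: [[0.994, 0.109, -0.0], [0.109, -0.994, 0.0], [-0.0, -0.0, -1.0]]
contact_force: [-0.1, 0.7, -0.6]
gripper_width: -0.4
finger_force: 0.0
```

```bash
python3 - <<'E'
from h import *
im,K,T=snap('scene')
for n in ['blank_lead','blank_tail','blank_fence_side','open_end']:
    for r in ctrl.landmark_of(n,'scene')[:1]:
        p=ray(r['uv'],K,T,37 if n!='open_end' else 34);d=p[:2]-[511.1,-263.8]; c,s=.9943,.1066
        print(n,round(r['confidence'],2),p,[c*d[0]+s*d[1],-s*d[0]+c*d[1]])
im,K,T=snap('wrist','w4.png')
cv2.imwrite('pics/m4.png',im)
E
```

```text
blank_lead 0.83 [ 479.99882886 -173.97300056   37.        ] [np.float64(-21.348336320733), np.float64(92.6303703877713)]
blank_tail 0.7 [ 500.46365861 -292.95600642   37.        ] [np.float64(-13.683744530924804), np.float64(-27.85598318970534)]
blank_fence_side 0.79 [ 455.44533796 -236.48525225   37.        ] [np.float64(-52.42567835892987), np.float64(33.09184066660485)]
open_end 0.59 [ 487.18806209 -142.92861756   34.        ] [np.float64(-10.890750497267158), np.float64(122.73142814140573)]
```

View pics/m4.png

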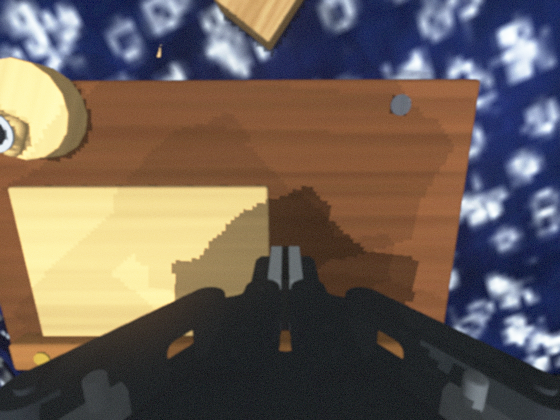

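```bash
python3 - <<'E'
from h import *
im,K,T=snap('wrist')
c,s=.9943,.1066
for n,uv,z in [('tailfar',(267,187),40),('leadfar',(10,188),40),('lead near',(43,337),40),('boardcorner',(478,81),34),('far edge left',(110,80),34),('pivot',(2,133),55)]:
    p=ray(uv,K,T,z);d=p[:2]-[511.1,-263.8]
    print(n,p,np.round([c*d[0]+s*d[1],-s*d[0]+c*d[1]],1))
E
```

```text
tailfar [ 542.36522293 -284.75537778   40.        ] [ 28.9 -24.2]
leadfar [ 529.03607482 -166.90666269   40.        ] [28.2 94.4]
lead near [ 449.2265898 -174.4295323   40.       ] [-52.   95.5]
boardcorner [ 598.52158612 -372.56991648   34.        ] [  75.3 -117.5]
far edge left [ 581.31980626 -211.33957068   34.        ] [75.4 44.7]
pivot [ 555.50349833 -179.60654544   55.        ] [53.1 79. ]
```

>>> carry_out --increments "-0.09 0.8 0 0 0 0 -1; -0.12 1 0 0 0 0 -1; -0.12 1 0 0 0 0 -1; -0.09 0.8 0 0 0 0 -1; -0.05 0.4 0 0 0 0 -1;0 0 0 0 0 0 -1; 0 0 0 0 0 0 -1"

```text
clock: 10.75
eef_pos: [498.2, -257.5, 37.3]
eef_rot: [[0.994, 0.108, 0.0], [0.108, -0.994, -0.0], [0.0, 0.0, -1.0]]
contact_force: [0.9, 0.2, -0.3]
gripper_width: 0.5
finger_force: 0.0
```

```bash
python3 - <<'E'
from h import *
o=ctrl.get_obs(); c,s=.9943,.1066
L=lambda p:np.round([c*(p[0]-511.1)+s*(p[1]+263.8),-s*(p[0]-511.1)+c*(p[1]+263.8)],1)
print(L(o['eef_pos']))
im,K,T=snap('wrist','w5.png'); cv2.imwrite('pics/m5.png',im)
im,K,T=snap('scene','s5.png')
for n in ['blank_lead','blank_tail','blank_fence_side','open_end']:
    for r in ctrl.landmark_of(n,'scene')[:1]:
        print(n,round(r['confidence'],2),r['uv'],L(ray(r['uv'],K,T,37 if n!='open_end' else 34)))
im,K,T=snap('top')
for n in ['blank_lead','open_end']:
    for r in ctrl.landmark_of(n,'top')[:1]:
        print(n,round(r['confidence'],2),L(ray(r['uv'],K,T,37 if n!='open_end' else 34)))
im=cv2.imread('pics/s5.png');cv2.imwrite('pics/m5b.png',cv2.resize(im[210:310,220:340],(720,600),interpolation=cv2.INTER_CUBIC))
E
```

```text
[-12.2   7.7]
blank_lead 0.9 [247.9, 237.1] [-18.2 129.8]
blank_tail 0.78 [286.3, 276.5] [-18.2   4.5]
open_end 0.49 [249.5, 262.2] [-52.2  77.5]
blank_lead 0.91 [-11.3 127.9]
open_end 0.6 [55.4 83.7]
```

View pics/m5b.png

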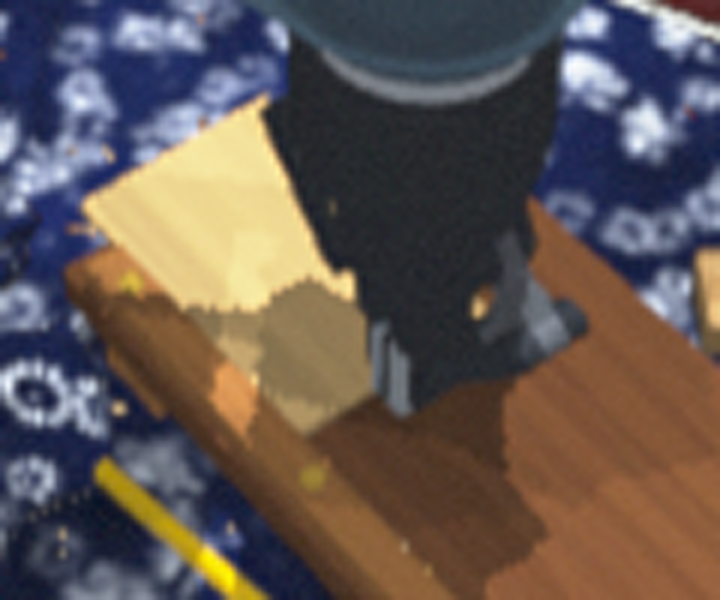

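View pics/m5.png

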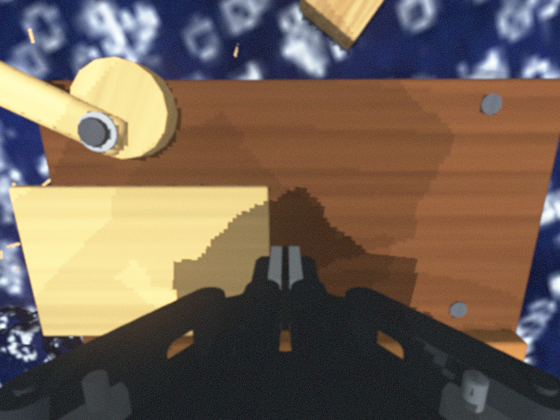

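```bash
python3 - <<'E'
from h import *
im,K,T=snap('wrist'); c,s=.9943,.1066
L=lambda p:np.round([c*(p[0]-511.1)+s*(p[1]+263.8),-s*(p[0]-511.1)+c*(p[1]+263.8)],1)
for n,uv,z in [('board A',(38,80),34),('board end by blank',(52,184),34),('lead far',(10,188),40),('lead near',(43,337),40),('tail far',(268,187),40),('pivot top',(96,132),57)]: print(n,L(ray(uv,K,T,z)))
E
```

```text
board A [ 74.9 116.9]
board end by blank [ 28.5 119.7]
lead far [ 27.7 134.9]
lead near [-52.4 135.9]
tail far [28.4 15.9]
pivot top [53.2 81.2]
```

>>> carry_out --increments "-0.03 0.2 0 0 0 0 -1; -0.02 0.2 0 0 0 0 -1; 0 0 0 0 0 0 -1; 0 0 0 0 0 0 -1; 0.1 -1 0 0 0 0 -1; 0 0 5 0 0 0 -1; 0 3 6 0 0 0 -1; 0 5 3 0 0 0 -1; 0 0 0 0 0 0 -1; 0 0 0 0 0 0 -1" --grip_force 60

```text
clock: 12.5
eef_pos: [498.5, -185.7, 172.8]
eef_rot: [[0.994, 0.109, -0.0], [0.109, -0.994, -0.0], [-0.0, 0.0, -1.0]]
contact_force: [-0.8, -0.2, 0.5]
gripper_width: 0.1
finger_force: 0.0
```

```bash
python3 - <<'E'
from h import *
o=ctrl.get_obs(); c,s=.9943,.1066
L=lambda p:np.round([c*(p[0]-511.1)+s*(p[1]+263.8),-s*(p[0]-511.1)+c*(p[1]+263.8)],1)
im,K,T=snap('wrist','m6.png')
print(blank_corners(im,K,T,[500,-200,40]))
for n,z in dict(lever_peg=66,cam_pivot=34,open_end=34,blank_lead=37,blank_tail=37).items():
    for r in ctrl.landmark_of(n,'wrist')[:1]:
        p=ray(r['uv'],K,T,z);print(n,r,np.round(p,1),L(p))
E
```

```text
(((491.8946228027344, -186.29331970214844), (80.25408935546875, 120.99922180175781), 6.24122953414917), 8619)
lever_peg {'uv': [213.9, 102.5], 'confidence': 0.62} [ 577.2 -122.4   66. ] [ 80.8 133.6]
cam_pivot {'uv': [282.4, 137.0], 'confidence': 0.67} [ 556.3 -177.1   34. ] [54.2 81.4]
open_end {'uv': [215.4, 103.6], 'confidence': 0.5} [ 578.  -116.6   34. ] [ 82.2 139.3]
blank_lead {'uv': [220.6, 209.1], 'confidence': 0.92} [ 485.  -126.7   37. ] [-11.3 139.1]
blank_tail {'uv': [350.6, 208.2], 'confidence': 0.81} [ 499.1 -247.2   37. ] [-10.2  17.7]
```

View pics/m6.png

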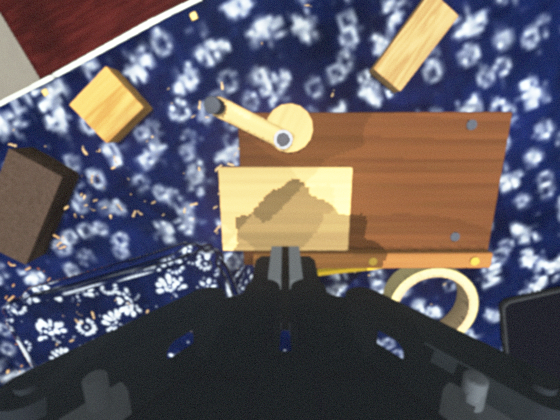

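Blank is square against the fence with about 20 mm of overhang: lead edge at column 220, board end at column 240. The peg is at (213,103). Next I'll place the fingers on the counter-clockwise side of the peg.

>>> carry_out --increments "0.5 1.2 0 0 0 0.183 -1; 0.9 1.2 0 0 0 0.183 -1; 0.9 1.2 0 0 0 0.183 -1; 1 1.2 0 0 0 0.183 -1; 1 1.2 0 0 0 0.183 -1; 1 1.1 0 0 0 0.183 -1; 0 0 -4 0 0 0 -1; 0 0 -4 0 0 0 -1; 0 0 -3 0 0 0 -1; 0 0 0 0 0 0 -1; 0 0 0 0 0 0 -1"

```text
clock: 14.18
eef_pos: [552.5, -114.9, 64.3]
eef_rot: [[0.356, 0.934, 0.002], [0.934, -0.356, -0.001], [-0.0, 0.002, -1.0]]
contact_force: [0.3, -0.9, 0.9]
gripper_width: 0.0
finger_force: 0.0
```

```bash
python3 - <<'E'
from h import *
o=ctrl.get_obs();P=np.array([555.5,-178.5]);np.set_printoptions(precision=3,suppress=True)
R=np.array(o['eef_rot']);print(o['eef_pos'],np.arctan2(R[1,0],R[0,0]),o['joint_pos'],o['contact_force'])
g=lambda a,gap:P+58*np.array([np.cos(a),np.sin(a)])+gap*np.array([-np.sin(a),np.cos(a)])
a=np.array([1.21]+[1.21-.13*i for i in range(1,15)])
q=np.array([g(x,14) for x in a]);print(np.c_[a,q]);print(np.diff(q,axis=0)/10)
E
```

```text
[ 552.474 -114.854   64.3  ] 1.2065424920470886 [-0.406  0.26   1.877  0.     1.004 -0.042] [ 0.313 -0.898  0.866]
[[   1.21   562.877 -119.292]
 [   1.08   570.49  -120.748]
 [   0.95   577.85  -123.178]
 [   0.82   584.833 -126.542]
 [   0.69   591.321 -130.783]
 [   0.56   597.204 -135.83 ]
 [   0.43   602.384 -141.596]
 [   0.3    606.772 -147.985]
 [   0.17   610.295 -154.889]
 [   0.04   612.894 -162.192]
 [  -0.09   614.524 -169.77 ]
 [  -0.22   615.157 -177.495]
 [  -0.35   614.784 -185.237]
 [  -0.48   613.411 -192.865]
 [  -0.61   611.06  -200.251]]
[[ 0.761 -0.146]
 [ 0.736 -0.243]
 [ 0.698 -0.336]
 [ 0.649 -0.424]
 [ 0.588 -0.505]
 [ 0.518 -0.577]
 [ 0.439 -0.639]
 [ 0.352 -0.69 ]
 [ 0.26  -0.73 ]
 [ 0.163 -0.758]
 [ 0.063 -0.773]
 [-0.037 -0.774]
 [-0.137 -0.763]
 [-0.235 -0.739]]
```

>>> carry_out --increments "1.04 -0.44 -0.3 0 0 0 -1; 0.76 -0.15 0 0 0 -0.13 -1; 0.74 -0.24 0 0 0 -0.13 -1; 0.7 -0.34 0 0 0 -0.13 -1; 0.65 -0.42 0 0 0 -0.13 -1; 0.59 -0.5 0 0 0 -0.13 -1; 0.52 -0.58 0 0 0 -0.13 -1; 0.44 -0.64 0 0 0 -0.13 -1; 0.35 -0.69 0 0 0 -0.13 -1; 0.26 -0.73 0 0 0 -0.13 -1; 0 0 0 0 0 0 -1"

```text
clock: 15.55
eef_pos: [613.1, -162.3, 61.0]
eef_rot: [[0.999, 0.038, 0.002], [0.038, -0.999, -0.001], [0.002, 0.001, -1.0]]
contact_force: [-0.7, 0.4, -1.1]
gripper_width: -0.0
finger_force: 0.2
```

```bash
python3 - <<'E'
from h import *
P=np.array([555.5,-178.5])
for c in ['wrist','scene']:
    im,K,T=snap(c,'m7.png' if c=='wrist' else None)
    for n,z in dict(lever_peg=66,blank_lead=37,blank_tail=37).items():
        for r in ctrl.landmark_of(n,c)[:1]:
            p=ray(r['uv'],K,T,z);d=p[:2]-P;print(c,n,r,np.round(p,1),np.hypot(*d),np.arctan2(d[1],d[0]))
E
```

```text
wrist lever_peg {'uv': [323.8, 273.7], 'confidence': 0.7} [ 611.8 -181.1   66. ] 56.33088251356133 -0.04696231335163062
wrist blank_lead {'uv': [326.8, 269.9], 'confidence': 0.74} [ 599.9 -187.3   37. ] 45.25922190762035 -0.19631983353213198
scene lever_peg {'uv': [315.1, 219.9], 'confidence': 0.82} [ 608.3 -192.    66. ] 54.515318656984995 -0.25084413971896896
scene blank_lead {'uv': [245.2, 238.3], 'confidence': 0.62} [ 472.9 -136.6   37. ] 92.66009389666559 2.6719448066824434
scene blank_tail {'uv': [202.9, 196.8], 'confidence': 0.49} [452.1  20.8  37. ] 224.51767426428583 2.049403097833162
```

View pics/m7.png

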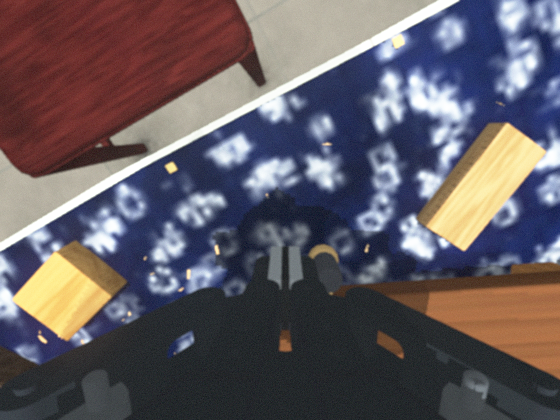

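>>> carry_out --increments "0.16 -0.76 0 0 0 -0.13 -1; 0.06 -0.77 0 0 0 -0.13 -1; -0.03 -0.6 0 0 0 -0.1 -1; 0 0 0 0 0 0 -1"

```text
clock: 16.45
eef_pos: [614.7, -181.5, 60.3]
eef_rot: [[0.948, -0.318, 0.002], [-0.318, -0.948, 0.003], [0.001, -0.003, -1.0]]
contact_force: [3.5, 5.3, 0.4]
gripper_width: 0.2
finger_force: 3.0
```

>>> carry_out --increments "-0.05 -0.3 0 0 0 -0.05 -1; 0 0 0 0 0 0 -1"

```text
clock: 16.7
eef_pos: [614.9, -183.0, 60.3]
eef_rot: [[0.931, -0.365, 0.003], [-0.365, -0.931, 0.005], [0.001, -0.006, -1.0]]
contact_force: [6.7, 9.9, -1.1]
gripper_width: -0.2
finger_force: 5.7
```

>>> carry_out --increments "-0.06 -0.3 0 0 0 -0.05 -1; 0 0 0 0 0 0 -1"

```text
clock: 16.95
eef_pos: [615.1, -184.8, 60.4]
eef_rot: [[0.912, -0.411, 0.005], [-0.411, -0.912, 0.007], [0.002, -0.008, -1.0]]
contact_force: [9.7, 14.0, -1.6]
gripper_width: 0.2
finger_force: 8.4
```

>>> carry_out --increments "0 0 0 0 0 0 -1; 0 0 0 0 0 0 -1"

```text
clock: 17.2
eef_pos: [615.1, -184.7, 60.4]
eef_rot: [[0.912, -0.411, 0.005], [-0.411, -0.912, 0.006], [0.002, -0.008, -1.0]]
contact_force: [7.9, 14.5, -1.4]
gripper_width: -0.3
finger_force: 8.3
```

>>> carry_out --increments "0.4 1 0 0 0 0 -1; 0.6 1.5 0 0 0 0 -1; 0 0 4 0 0 0 -1; 0 0 6 0 0 0 -1; -4 0 4 0 0 0.18 -1; -5 0 2 0 0 0.18 -1; -4 0 0 0 0 0.18 -1; 0 -2 0 0 0 0 -1; 0 0 0 0 0 0 -1; 0 0 0 0 0 0 -1"

```text
clock: 18.45
eef_pos: [493.7, -184.0, 220.3]
eef_rot: [[0.993, 0.116, 0.0], [0.116, -0.993, 0.0], [0.0, -0.0, -1.0]]
contact_force: [0.0, 0.1, 0.2]
gripper_width: 0.3
finger_force: 0.0
```

```bash
python3 - <<'E'
from h import *
o=ctrl.get_obs(); c,s=.9943,.1066;P=np.array([555.5,-178.5])
L=lambda p:np.round([c*(p[0]-511.1)+s*(p[1]+263.8),-s*(p[0]-511.1)+c*(p[1]+263.8)],1)
im,K,T=snap('wrist','m8.png')
b=blank_corners(im,K,T,[500,-200,40]);print(b,L(b[0][0]+0 if 0 else b[0]))
for n,z in dict(lever_peg=66,blank_lead=37,blank_tail=37,blank_fence_side=37).items():
    for r in ctrl.landmark_of(n,'wrist')[:1]:
        p=ray(r['uv'],K,T,z);d=p[:2]-P;print(n,r,np.round(p,1),L(p),np.hypot(*d),np.degrees(np.arctan2(d[1],d[0]))-6.1)
E
```

```text
Traceback (most recent call last):
TypeError: unsupported operand type(s) for -: 'tuple' and 'float'
```

View pics/m8.png

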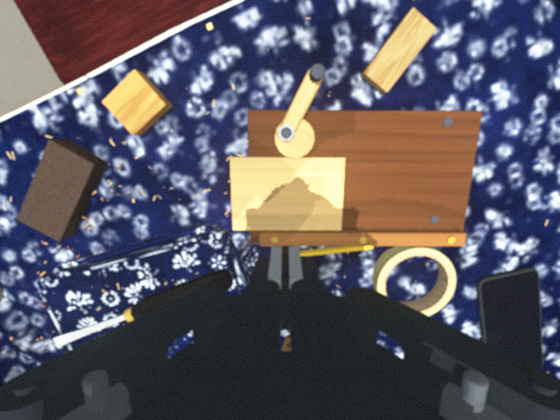

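The picture shows the cam against the blank, with the peg at (317,72). The blank is along the fence, its end at column 230 past the board's end at about column 250.

```bash
python3 - <<'E'
from h import *
c,s=.9943,.1066;P=np.array([555.5,-178.5])
L=lambda p:np.round([c*(p[0]-511.1)+s*(p[1]+263.8),-s*(p[0]-511.1)+c*(p[1]+263.8)],1)
im,K,T=snap('wrist')
for n,z in dict(lever_peg=66,blank_lead=37,blank_tail=37,blank_fence_side=37).items():
    for r in ctrl.landmark_of(n,'wrist')[:1]:
        p=ray(r['uv'],K,T,z);d=p[:2]-P;print(n,r['confidence'],L(p),np.hypot(*d),np.degrees(np.arctan2(d[1],d[0]))-6.1)
for n,uv,z in [('lead far',(230,157),40),('lead near',(232,231),40),('tail far',(345,157),40),('end@far',(248,111),34),('peg top',(317,72),76)]:
    p=ray(uv,K,T,z);d=p[:2]-P;print(n,L(p),np.degrees(np.arctan2(d[1],d[0]))-6.1)
E
```

```text
lever_peg 0.95 [105.2  51.5] 59.2571154323748 -28.796307760100184
blank_lead 0.92 [-12.9 137.9] 87.82984364723374 138.8562855294996
blank_tail 0.96 [-14.4  15.5] 93.53981719047432 -136.27720378865814
blank_fence_side 0.64 [-49.3  81.9] 102.53808884178058 -180.99669000560058
lead far [ 27.6 138.6] 113.64671493902127
lead near [-53.2 139.3] 150.91379059198883
tail far [28.9 19.6] -111.9451229396813
end@far [ 73.5 119.7] 62.990030132911265
peg top [104.1  55.1] -26.157914112103285
```

```bash
python3 -c "
from station import ctrl
print(ctrl.finish_job())"
```

```text
the job is handed in; nothing more can be done
None
```

I handed the job in: the blank lies square along the fence with its end about 19 mm past the open end, and the cam is wedged against it. I pushed the peg with about 16 N, to about 27° clockwise; I couldn't measure the cam's force on the blank, and no verdict came back.

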